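Hang the loose gauge on the turret's empty hook

ROBOT

A 6-joint arm with a two-finger parallel gripper is mounted at the origin on the work surface. World frame = base frame: x ahead of the robot, y to its left, z up, the work surface at z = 0. Lengths are in mm, angles in rad, forces in N, time in s.
With the tool pointing down it reaches from about 275 to 750 mm from the base axis. Payload 10.2 kg.
Tool frame: the origin (TCP) lies at the very end of the fingers, on their centre line; the grasp point (between the pads) lies 19 mm behind it (ctrl.hold_point_z is the distance from the TCP to the grasp point, in mm); z points along the fingers, y is the direction in which the jaws open and shut (so a half turn about z gives the same grasp; the last joint's range is limited). The gripper opens to 85 mm and grips with 20 to 120 N. Pads are 22 mm wide; open, the fingers measure 114 mm over their backs; the gripper's body (76 mm by 85 mm) begins 54 mm behind the grasp point. The pads swing forward as they close: fully open they stand 13 mm farther back than shut.
Start: joints at [-1.558, 0.313, 1.498, -0, 1.331, -0.223], TCP at [122.637, -510.481, 231.294] pointing down, gripper open.
Joint ranges: [-2.94, 2.94], [-0.97, 2.17], [0.19, 2.56], [-1.23, 4.37], [0.02, 3.11], [-2.88, 2.88]. Speed limits (rad/s): [2.39, 2.39, 3.01, 3.14, 3.14, 3.14].

INTERFACE

Orientations are given as a unit quaternion [w, x, y, z].
In Python, from rig import readout, cams, workorder, spotter, ctrl gives the robot as it stands.
- The arm moves only by the tool step_arm, never from a script. Its argument "plan" is text: rows parted by semicolons, each of 5 numbers parted by spaces: the shift along the tool's x, y, z in cm, then the turn about the tool's z in degrees, then the opening in per cent of the stroke, from 0 (shut) to 100 (fully open). In form: x y z twist gripper; .... A call has 1 to 10 rows; each row is the pose to reach, as a shift and turn from the pose commanded when the call began, along the tool's axes at that moment; what a row does not reach only later rows make up. A row lasts 1/10 s, in which the tool goes at most 50 mm and 8.59 degrees, less where a joint would pass 70% of its speed; a pose out of reach is approached as far as the arm can. A call with a gripper value outside its range is refused whole. The fingers move at their own pace and stop on an object; "grip_force" is the grip in N (left out, the last holds). Time passes only in rows, so rows that repeat a pose let the fingers close. It gives the time, the measured TCP pose, the force and the opening at its end, in the units of the state.
- readout.sense(): the state, without advancing time (a new reading comes with each control period).
- cams.capture(name): name is "scene" or "top" or "wrist"; returns (picture, depth): 400x640x3 uint8, red, green, blue; 400x640 float32, mm along the optical axis (not along the pixel's ray), 0 where there is no reading.
- cams.camera_info(name): a dict with "vfov" (degrees; the focal length in pixels is half the picture's height over the tangent of half this angle, whatever the lens; pixels are square), "cx", "cy" (the principal point, pixels), "rvec" (rotation vector, rad) and "tvec" (3), from world to camera coordinates, as OpenCV has them. Camera axes: x right, y down, z forward; pixel columns grow to the right and rows downward; lengths in mm; the calibration is good to about 2 mm. A picture is of the moment at which its call begins: read the wrist's pose just before it. camera_info takes no time and is no camera call; for the wrist camera it gives the pose at the moment of the call.
- workorder.finish_job(): hands the job in, once; it reports no verdict.
Trained networks look in the newest picture that a camera, given by its name, has taken for a name from the list of things; names that differ only in an ending like _2 or _b are one class to them, and where a whole thing is asked for, a point or a joint stands for the part that bears it (a point fixed in the world has none). Each returns a list of dicts, best first, with "conf" (0 to 1); they miss things now and then, are a little off and sometimes report something else, mostly with a low value. They report only what shows in the picture. A call takes as long as a camera call. They do not tell look-alikes from the thing itself.
- spotter.regions_of(camera, target): "pixels" (400x640 bool, what is visible of it) and "extent" ([centre column, centre row, width, height] in pixels, round what is visible of it).
The state is a dict: "time_s": time; "joints": joint angles; "dq": joint speeds; "tau": joint torques, N m; "eef_pos": TCP position; "ee_rot": TCP orientation; "force": force on the tool from outside, world axes, zero at the start; "wrist_torque": the same for the moment, N m; "grip_width": opening from 0.0 (shut) to 1.0 (fully open).
Only numpy, scipy, OpenCV 4.12 (cv2) and the standard library are available. Lean on these libraries where they do the work, as an engineer would, in place of code of your own. Each camera call takes 0.05 s, during which the arm holds its last target. There are 200 camera calls.

TASK

On this transformer-bobbin bench the rotary gauge stand has one empty hook. First turn the stand by its top knob until the empty hook points along the pointer plate on its base; then take the loose gauge that has the window (like the three already hanging), without tipping it over, and hang it by the window on that hook, leaving it hanging still and the hook still over the pointer plate.

Things in the scene. Friction and masses are not known exactly. Their poses are not given: they have to be found in the camera images.
- turret (a joint): Angle of the rotary stand's turning head about its upright axis, rad, counter-clockwise from above. 0: the empty hook points along the pointer plate, an aluminium tongue 24 mm wide on the bench, reaching 160 mm from the axis on the robot's side. Starts at 0.6 to 1.4. Light friction (0.15 N m), no detents or spring: it stays where it is left.
- turret_knob (a point): Centre of the black bar knob on top of the turning head, on its axis, 185 mm above the bench. The bar is 56 mm long (x), 16 mm wide (y) and 40 mm tall and turns with the head. Axes turn with the head: x along the bar, z up; the empty hook points to -x. The grips of the hanging gauges, 112 mm from the axis, reach 182 mm above the bench.
- empty_hook (a point): Hanging place on the empty hook: on the centre line of its level arm, 112 mm from the head's axis, 130 mm above the bench. The arm, a steel rod 8 mm thick, points outwards along -x; 20 mm farther out it turns straight up, to 22 mm above this point. z up. Three like hooks at 90 degree steps carry gauges fixed to them.
- gauge_mid (a point): Centre of the loose windowed gauge, 64 mm above its underside; stands upright, z up. 128 mm tall, 0.2 to 0.42 kg. Steel foot 36 (x) by 52 (y) by 30 mm; on it a flat frame 12 mm thick, 52 mm wide, its window (open along x) 40 mm wide, from 34 mm below to 16 mm above this point. Hung on the hook, this point is 12 mm below the arm's centre line.
- gauge_grip (a point): Centre of the same gauge's black grip, 24 by 24 mm and 40 mm tall, 44 mm above its centre, on top of the frame's 8 mm top bar. Two other loose gauges of equal height, with the same grip but no window, stand nearby: one with a round foot and thin round stem, one with a stepped solid neck.
There are look-alikes about, which are no part of the job. What is shaped like the part that bears gauge_mid but green or red is not meant.

How it is judged:
By the outcome, as a careful person would: the job done as asked, in the order asked, and still so for the second after the job is handed in, with the robot touching nothing.
It also fails if it takes over 54 s, if anything falls off the work surface, if the arm or the gripper's body presses on something with over 40 N, if the wrist force passes 120 N, or if a joint passes its speed limit or range.

## Working session

There is one attempt and no reset: what is moved stays moved. The work goes in short steps, Python scripts to look and compute and a tool call to move; the robot and the scene stay as the last step left them, time stands still between calls to the robot, and variables do not carry over. Pictures are saved under pics/ and viewed, about 8 in all and at most 12, crops included, and the job is handed in when it is done.

Besides the shell and the picture viewer there is one more tool, called after "Request:" as name(argument=value, ...), one argument or row to a line, values as JSON. step_arm: Moves the arm, as the interface text tells. Its arguments: {"type":"object","properties":{"plan":{"type":"string"},"grip_force":{"type":"number"}},"required":["plan"]}

```bash
mkdir -p pics
cat > h.py <<'E'
import numpy as np, cv2
from rig import readout, cams, workorder, spotter, ctrl
from scipy.spatial.transform import Rotation as R
def cap(n):
    ci=cams.camera_info(n); im,d=cams.capture(n); return im,d,ci
def pts(d,ci):
    f=200/np.tan(np.radians(ci['vfov'])/2)
    v,u=np.mgrid[0:400,0:640]
    P=np.stack([(u-ci['cx'])/f*d,(v-ci['cy'])/f*d,d],-1)
    Rm=cv2.Rodrigues(np.array(ci['rvec'],float))[0]
    W=(P-np.array(ci['tvec']).ravel())@Rm
    W[d<=0]=np.nan
    return W
def save(im,n): cv2.imwrite('pics/'+n,im[:,:,::-1])
E
python3 - <<'E'
from h import *
s=readout.sense(); print(s['eef_pos'],s['ee_rot'],s['time_s'])
for n in ['scene','top']:
    im,d,ci=cap(n); W=pts(d,ci); np.savez(n,im=im,W=W)
    save(im,n+'.png')
    for t in ['turret_knob','gauge_grip','gauge_mid','empty_hook']:
        for r in spotter.regions_of(n,t)[:4]:
            w=W[r['pixels']]; print(n,t,round(r['conf'],2),np.round(r['extent']),np.nanmedian(w,0).round(),np.nanmax(w[:,2]).round())
cv2.imwrite('pics/both.png',cv2.resize(np.vstack([cv2.imread('pics/scene.png'),cv2.imread('pics/top.png')]),(480,600)))
E
```

```text
[ 122.64326013 -510.20561704  230.730365  ] [-6.43620748e-04  9.93055651e-01  1.17643766e-01  5.60518522e-05] 0.0
scene turret_knob 0.59 [426. 211. 119. 120.] [652. 185. 134.] 208.0
scene gauge_grip 0.98 [335. 221.  21.  39.] [601. -16.  31.] 130.0
scene gauge_grip 0.62 [282. 182.  24.  39.] [ 457. -127.   31.] 130.0
scene gauge_grip 0.6 [299. 210.  20.  38.] [ 555. -101.   31.] 130.0
scene gauge_grip 0.58 [318. 182.  19.  41.] [481. -38.  32.] 130.0
scene gauge_mid 0.97 [299. 210.  26.  36.] [ 555. -101.   32.] 130.0
scene gauge_mid 0.69 [319. 181.  14.  36.] [481. -38.  40.] 130.0
scene gauge_mid 0.64 [284. 179.  22.  38.] [ 458. -129.   31.] 130.0
scene gauge_mid 0.61 [336. 223.  26.  34.] [602. -16.  32.] 130.0
scene empty_hook 0.64 [422. 214. 116. 121.] [650. 187. 133.] 208.0
top turret_knob 0.62 [197. 172. 126. 122.] [642. 186. 135.] 208.0
top gauge_grip 0.85 [295. 193.  27.  23.] [589. -20.  88.] 132.0
top gauge_grip 0.79 [330. 211.  21.  15.] [ 545. -100.   87.] 131.0
top gauge_grip 0.66 [342. 251.  28.  25.] [ 453. -127.   86.] 132.0
top gauge_grip 0.53 [305. 244.  12.  24.] [471. -39.  88.] 131.0
top gauge_mid 0.9 [294. 191.  27.  23.] [590. -20.  87.] 132.0
top gauge_mid 0.75 [332. 211.  29.  18.] [ 545. -100.   87.] 131.0
top gauge_mid 0.75 [304. 245.  27.  24.] [471. -38.  87.] 131.0
top gauge_mid 0.74 [340. 252.  30.  22.] [ 453. -123.   88.] 132.0
top empty_hook 0.67 [198. 169. 125. 123.] [642. 186. 135.] 208.0
```

Run:
```python
import cv2,numpy as np
a=cv2.imread('pics/scene.png')[130:290,240:510]; b=cv2.imread('pics/top.png')[90:290,120:390]
cv2.imwrite('pics/c.png',np.vstack([cv2.resize(a,(540*1,320)),cv2.resize(b,(378,280))[:, :].copy() if 0 else cv2.copyMakeBorder(cv2.resize(b,(378,280)),0,0,0,162,0)]))
```

```text
(no output)
```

View pics/c.png

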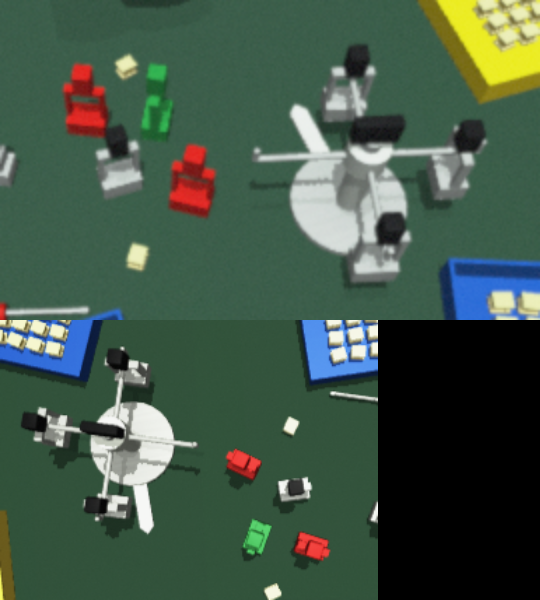

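The top crop shows the stand with its empty hook pointing right (about -y) and the pointer plate pointing down towards the robot. The silver gauge with the black grip is at top (330,211) and scene (299,210), and the red and green ones are look-alikes. Next I measure the poses.

Run:
```python
from h import *
def ln(p):
    p=p[~np.isnan(p[:,0])][:,:2].astype(np.float32); c,(w,h),a=cv2.minAreaRect(p); 
    m=p.mean(0);u,s,v=np.linalg.svd(p-m,full_matrices=False)
    return len(p),'rect',np.round(c,1),round(w,1),round(h,1),round(a,1),'pca ang',np.degrees(np.arctan2(v[0,1],v[0,0])).round(1)
for n in ['scene','top']:
    z=np.load(n+'.npz'); im,W=z['im'].astype(int),z['W']; X,Y,Z=W[...,0],W[...,1],W[...,2]
    near=np.hypot(X-650,Y-187)<60; dark=im.max(-1)<70; bright=im.min(-1)>130
    print(n,'knob',ln(W[near&(Z>198)]))
    r=np.hypot(X-650,Y-187)
    print(n,'hook',ln(W[(Z>122)&(Z<142)&(r>40)&(r<120)&(X-650<60)&(Y<150)&(abs(X-650)<70)&bright]))
    print(n,'base',ln(W[(r<85)&(Z<30)&bright]), np.nanmedian(Z[(r<85)&(Z<30)&bright]))
    print(n,'plate',ln(W[(r>92)&(r<175)&(Z<12)&bright&(X<600)]))
    g=(np.hypot(X-548,Y+100)<45)
    print(n,'grip',ln(W[g&(Z>122)])); print(n,'foot',ln(W[g&(Z<35)&(Z>24)])); print(n,'all',ln(W[g&(Z>15)]))
```

```text
scene knob (179, 'rect', array([640.1, 182.8]), 55.7, 17.1, 77.6, 'pca ang', np.float32(80.1))
scene hook (104, 'rect', array([627.2, 109.7]), 78.3, 9.0, 80.2, 'pca ang', np.float32(-99.6))
scene base (1476, 'rect', array([645.3, 183.4]), 151.5, 133.0, 74.8, 'pca ang', np.float32(87.5)) 11.084989256690273
scene plate (259, 'rect', array([527.8, 211.2]), 228.3, 78.2, 79.2, 'pca ang', np.float32(-121.0))
scene grip (89, 'rect', array([ 549.9, -100.8]), 24.3, 23.7, 5.5, 'pca ang', np.float32(35.9))
scene foot (226, 'rect', array([ 550.6, -100.7]), 37.1, 52.1, 5.4, 'pca ang', np.float32(-76.8))
scene all (546, 'rect', array([ 550.6, -100.6]), 37.1, 52.8, 5.4, 'pca ang', np.float32(95.9))
top knob (220, 'rect', array([637.3, 181.6]), 55.6, 16.2, 81.0, 'pca ang', np.float32(-99.1))
top hook (131, 'rect', array([626.2, 110.8]), 79.9, 8.1, 80.8, 'pca ang', np.float32(80.7))
top base (1868, 'rect', array([637.6, 181.5]), 147.7, 142.6, 89.3, 'pca ang', np.float32(153.7)) 11.734901238330476
top plate (320, 'rect', array([519.3, 164.8]), 81.9, 27.5, 9.5, 'pca ang', np.float32(-171.5))
top grip (117, 'rect', array([ 547.7, -102.1]), 23.9, 23.7, 6.4, 'pca ang', np.float32(135.7))
top foot (133, 'rect', array([ 547.8, -102.2]), 35.7, 51.7, 7.0, 'pca ang', np.float32(90.1))
top all (326, 'rect', array([ 547.7, -102.3]), 36.0, 51.9, 7.0, 'pca ang', np.float32(93.8))
```

Request:
step_arm(
  plan="6.6 -5.5 0 -7 100; 9.6 -8 0 -14 100; 13 -11 0 -21 100; 17 -14 0 -28 100; 20 -17 0 -35 100; 24 -20 0 -42 100; 27 -23 0 -49 100; 31 -26 0 -56 100; 35 -29 0 -62 100; 38 -32 0 -67 100",
)

```text
time_s: 1.5
eef_pos: [418.6, -108.7, 231.5]
ee_rot: [0.0, 0.762, 0.648, 0.0]
force: [0.1, -1.1, 0.4]
grip_width: 0.999
```

Request:
step_arm(
  plan="4 2 0 0 100; 8 4.2 0 0 100; 12 6.3 0 0 100; 16 8.4 0 0 100; 20 10.5 0 0 100; 24 12.6 0 0 100; 28 14.7 0 0 100; 32.4 16.9 0 0 100; 32.4 16.9 0 0 100; 32.4 16.9 0 0 100",
)

```text
time_s: 2.5
eef_pos: [637.4, 181.6, 230.3]
ee_rot: [-0.0, 0.763, 0.647, -0.001]
force: [0.5, -1.5, -0.8]
grip_width: 1.001
```

Run:
```python
from h import *
s=readout.sense(); print(s['eef_pos'],s['time_s'])
im,d,ci=cap('wrist'); W=pts(d,ci); save(im,'w1.png')
z=W[...,2]; p=W[(z>195)&(z<215)&(np.hypot(W[...,0]-638,W[...,1]-182)<45)][:,:2].astype(np.float32)
print(len(p), len(p) and cv2.minAreaRect(p))
```

```text
[637.40386482 181.62004853 230.25140924] 2.5
2822 ((637.9017944335938, 184.21058654785156), (56.0247917175293, 16.00552749633789), 81.00236511230469)
```

View pics/w1.png

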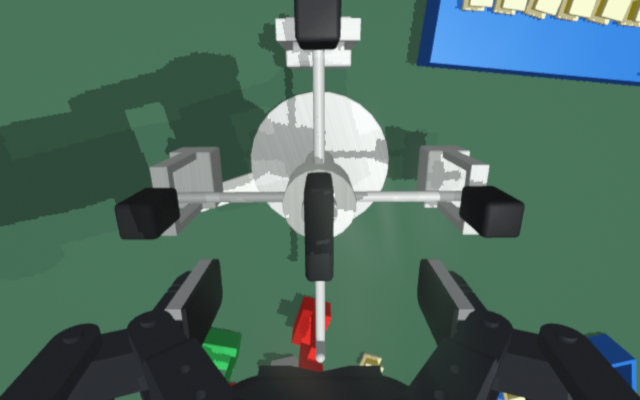

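The wrist view shows the knob bar centred between the open fingers (column 319) and the empty hook pointing towards the bottom of the picture. I'll go down and grip the knob.

Request:
step_arm(
  plan="0.1 0.05 2 0 70; 0.1 0.05 4 0 70; 0.1 0.05 5.8 0 70; 0.1 0.05 5.8 0 50; 0.1 0.05 5.8 0 0; 0.1 0.05 5.8 0 0; 0.1 0.05 5.8 0 0; 0.1 0.05 5.8 0 0; 0.1 0.05 5.8 0 0; 0.1 0.05 5.8 0 0",
  grip_force=40,
)

```text
time_s: 3.55
eef_pos: [637.0, 181.8, 175.3]
ee_rot: [-0.0, 0.763, 0.646, -0.001]
force: [-11.6, -1.7, 6.7]
grip_width: 0.182
```

Request:
step_arm(
  plan="0 0 0 4 0; 0 0 0 9 0; 0 0 0 14 0; 0 0 0 19 0; 0 0 0 24 0; 0 0 0 29 0; 0 0 0 34 0; 0 0 0 39 0; 0 0 0 44 0; 0 0 0 49 0",
)

```text
time_s: 4.55
eef_pos: [636.4, 182.2, 175.3]
ee_rot: [-0.0, 0.963, 0.27, -0.002]
force: [-15.8, 0.4, 7.5]
grip_width: 0.181
```

Request:
step_arm(
  plan="0 0 0 5 0; 0 0 0 10 0; 0 0 0 15 0; 0 0 0 19 0; 0 0 0 22 0; 0 0 0 23 0; 0 0 0 23 0; 0 0 0 23 0; 0 0 0 23 0",
)

```text
time_s: 5.45
eef_pos: [636.3, 182.5, 175.3]
ee_rot: [-0.0, 0.997, 0.074, -0.002]
force: [-16.0, 0.9, 8.9]
grip_width: 0.181
```

```bash
cat > m.py <<'E'
from h import *
def ln(p):
    p=p[~np.isnan(p[:,0])][:,:2].astype(np.float32); c,(w,h),a=cv2.minAreaRect(p)
    m=p.mean(0);u,s,v=np.linalg.svd(p-m,full_matrices=False)
    return len(p),np.round(c,1),round(w,1),round(h,1),round(a,1),'pca',np.degrees(np.arctan2(v[0,1],v[0,0])).round(1)
def head(n):
    im,d,ci=cap(n); W=pts(d,ci); X,Y,Z=W[...,0],W[...,1],W[...,2]; im16=im.astype(int)
    b=im16.min(-1)>110; ax=-171.5; 
    dx,dy=X-638,Y-182.5; c,s=np.cos(np.radians(ax)),np.sin(np.radians(ax)); r=dx*c+dy*s; t=-dx*s+dy*c
    print(n,'hook',ln(W[(r>40)&(r<122)&(abs(t)<40)&(Z>122)&(Z<140)]))
    print(n,'plate',ln(W[(r>88)&(r<165)&(abs(t)<35)&(Z<14)&(im16.min(-1)>120)]))
    k=ln(W[(np.hypot(dx,dy)<50)&(Z>198)&(Z<214)]) if n!='x' else 0
    print('knob',k)
    return im,W
E
python3 - <<'E'
from m import *
s=readout.sense(); print(s['eef_pos'],s['ee_rot'],s['force'],s['time_s'])
im,W=head('top'); save(im,'t2.png')
a,W2=head('wrist'); save(a,'w2.png'); cv2.imwrite('pics/c2.png',np.vstack([a,im])[:,:,::-1][::1,::1])
E
python3 -c "
import cv2;i=cv2.imread('pics/c2.png');cv2.imwrite('pics/c2.png',cv2.resize(i,(480,600)))"
```

```text
[636.32768666 182.47399975 175.31747726] [-2.62039753e-04  9.97226723e-01  7.44042588e-02 -1.67344739e-03] [-15.98133504   0.87471385   8.93757582] 5.45
top hook (141, array([558.4, 169.9]), 80.8, 8.4, 8.3, 'pca', np.float32(-171.2))
top plate (272, array([514. , 163.2]), 74.8, 24.5, 9.1, 'pca', np.float32(-171.7))
knob (32, array([623.5, 170.8]), 9.0, 28.0, 61.8, 'pca', np.float32(157.2))
wrist hook (208, array([539.8, 168.6]), 16.5, 7.6, 8.3, 'pca', np.float32(-171.7))m.py:4: RuntimeWarning: Mean of empty slice.
  m=p.mean(0);u,s,v=np.linalg.svd(p-m,full_matrices=False)
  ret = um.true_divide(
Traceback (most recent call last):
  File "m.py", line 11, in head
    print(n,'plate',ln(W[(r>88)&(r<165)&(abs(t)<35)&(Z<14)&(im16.min(-1)>120)]))
                    ~~^^^^^^^^^^^^^^^^^^^^^^^^^^^^^^^^^^^^^^^^^^^^^^^^^^^^^^^^^
  File "m.py", line 5, in ln
    return len(p),np.round(c,1),round(w,1),round(h,1),round(a,1),'pca',np.degrees(np.arctan2(v[0,1],v[0,0])).round(1)
                                                                                             ~^^^^^
IndexError: index 0 is out of bounds for axis 0 with size 0
[ WARN:0@0.006] global loadsave.cpp:275 findDecoder imread_('pics/c2.png'): can't open/read file: check file path/integrity
Traceback (most recent call last):
cv2.error: OpenCV(4.12.0) /io/opencv/modules/imgproc/src/resize.cpp:4208: error: (-215:Assertion failed) !ssize.empty() in function 'resize'
```

Request:
step_arm(
  plan="-0.1 0 0 0 0; -0.2 0 0 0 0; -0.2 0 0 0 10; -0.2 0 0 0 30; -0.2 0 0 0 60; -0.2 0 0 0 60; -0.2 0 -2 0 60; -0.2 0 -5 0 60; -0.2 0 -8 0 60; -0.2 0 -8 0 60",
)

```text
time_s: 6.55
eef_pos: [637.4, 181.6, 258.0]
ee_rot: [0.0, 0.997, 0.074, 0.004]
force: [0.3, 0.4, -0.2]
grip_width: 0.596
```

Run:
```python
from m import *
s=readout.sense(); print(s['eef_pos'],s['ee_rot'],s['force'],s['time_s'])
im,W=head('top');
```

```text
[637.43869459 181.63671271 257.95289185] [5.90068459e-06 9.97244556e-01 7.40793500e-02 3.94280788e-03] [ 0.33776919  0.40621576 -0.24541895] 6.55
top hook (138, array([558.2, 170.1]), 80.5, 8.4, 8.8, 'pca', np.float32(-171.2))
top plate (280, array([513.8, 163.9]), 74.8, 26.8, 7.3, 'pca', np.float32(-172.1))
knob (140, array([627.4, 180.4]), 35.7, 16.4, 6.7, 'pca', np.float32(-168.0))
```

Request:
step_arm(
  plan="-2 4 0 2 60; -4.2 8.6 0 2 60; -6.4 13 0 2 60; -8.6 17.6 0 2 60; -10.8 22 0 2 60; -13 26.7 0 2 60; -13 26.7 0 2 60; -13 26.7 0 2 60",
)

```text
time_s: 7.4
eef_pos: [546.6, -102.4, 252.4]
ee_rot: [-0.0, 0.998, 0.056, -0.001]
force: [0.2, 0.7, 0.1]
grip_width: 0.603
```

Run:
```python
from m import *
s=readout.sense(); print(s['eef_pos'],s['ee_rot'],s['time_s'])
im,d,ci=cap('wrist'); W=pts(d,ci); save(im,'w3.png')
g=np.hypot(W[...,0]-548,W[...,1]+102)<45; Z=W[...,2]
print('grip',ln(W[g&(Z>122)&(Z<135)]),'foot',ln(W[g&(Z<35)&(Z>24)]),'all',ln(W[g&(Z>15)&(Z<135)]))
```

```text
[ 546.59579386 -102.37167926  252.37595906] [-4.23361796e-04  9.98450527e-01  5.56405178e-02 -7.06588482e-04] 7.4
grip (803, array([ 549., -101.]), 23.2, 23.4, 6.0, 'pca', np.float32(131.5)) foot (865, array([ 555.2, -100.7]), 22.9, 51.5, 6.2, 'pca', np.float32(-83.5)) all (2470, array([ 552. , -100.7]), 29.2, 52.0, 6.2, 'pca', np.float32(-83.5))
```

View pics/w3.png

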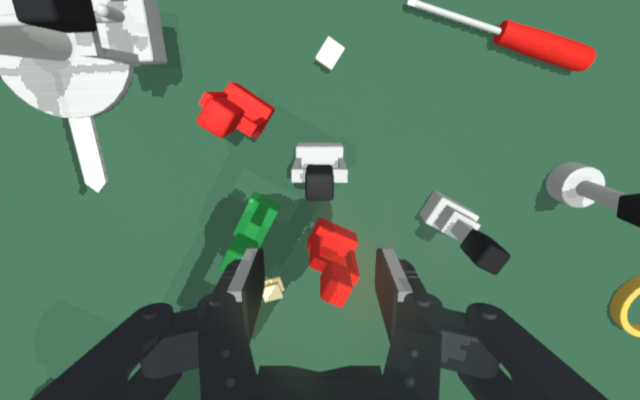

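The view shows the windowed gauge with its two posts at (320,175), while the stepped-neck and round-foot gauges are at the right (460,225) and (580,185). I'll grasp the windowed one.

Request:
step_arm(
  plan="0.2 -0.07 4 0 60; 0.2 -0.07 8 0 60; 0.2 -0.07 12 0 60; 0.2 -0.07 14.5 0 60; 0.2 -0.07 15.8 0 60; 0.2 -0.07 15.8 0 60; 0.2 -0.07 15.8 0 40; 0.2 -0.07 15.8 0 25; 0.2 -0.07 15.8 0 0; 0.2 -0.07 15.8 0 0",
  grip_force=50,
)

```text
time_s: 8.45
eef_pos: [549.9, -101.0, 96.9]
ee_rot: [0.001, 0.998, 0.057, 0.001]
force: [0.8, 0.0, 6.6]
grip_width: 0.274
```

Request:
step_arm(
  plan="0 0 0 0 0; 0 0 0 0 0; 0 0 0 0 0; 0 0 0 0 0",
)

```text
time_s: 8.85
eef_pos: [549.9, -101.0, 96.9]
ee_rot: [0.001, 0.998, 0.057, 0.002]
force: [0.4, -0.2, 6.6]
grip_width: 0.271
```

Request:
step_arm(
  plan="0 0 -0.5 0 0; 0 0 -1.5 0 0; 0 0 -4 0 0; 0 0 -7 0 0; 0 0 -10 0 0; 0 0 -13 0 0; 0 0 -15 0 0; 0 0 -15 -2 0; 0 0 -15 -2 0; 0 0 -15 -2 0",
)

```text
time_s: 9.85
eef_pos: [548.6, -100.5, 245.0]
ee_rot: [-0.0, 0.997, 0.074, -0.001]
force: [0.4, -0.0, -3.8]
grip_width: 0.271
```

Request:
step_arm(
  plan="-0.6 -3 0 0 0; -1.3 -6.5 0 0 0; -2.1 -10 0 0 0; -2.8 -13.5 0 0 0; -3.5 -17 0 0 0; -4.2 -20.5 0 0 0; -5 -24 0 0 0; -5.5 -26.6 0 0 0; -5.5 -26.6 0 0 0; -5.5 -26.6 0 0 0",
)

```text
time_s: 10.85
eef_pos: [455.0, 154.4, 245.0]
ee_rot: [0.0, 0.997, 0.074, -0.0]
force: [-0.1, 0.1, -4.0]
grip_width: 0.271
```

Request:
step_arm(
  plan="0 0 2 0 0; 0 0 4 0 0; 0 0 6 0 0; 0 0 6.4 0 0; 0 0 6.4 0 0; 0 0 6.4 0 0; 0 0 6.4 0 0",
)

```text
time_s: 11.55
eef_pos: [455.8, 154.2, 182.2]
ee_rot: [-0.0, 0.997, 0.074, 0.001]
force: [0.7, -0.0, -2.6]
grip_width: 0.275
```

Run:
```python
from m import *
s=readout.sense(); print(s['eef_pos'],s['ee_rot'],s['time_s'])
c=[]
for n in ['scene','top']:
    im,d,ci=cap(n); W=pts(d,ci); save(im,n+'4.png'); X,Y,Z=W[...,0],W[...,1],W[...,2]
    dx,dy=X-637.7,Y-182.3; a=np.radians(-171.5); r=dx*np.cos(a)+dy*np.sin(a); t=-dx*np.sin(a)+dy*np.cos(a)
    g=(abs(r-185)<40)&(abs(t)<40)&(Z>75)
    for lo,hi in [(75,100),(100,120),(120,150),(160,175)]:
        q=g&(Z>lo)&(Z<hi); print(n,lo,hi,q.sum(),q.sum()>3 and (np.percentile(r[q],[2,50,98]).round(1),np.percentile(t[q],[2,50,98]).round(1),np.percentile(Z[q],[2,98]).round(1)))
    h=(r>40)&(r<122)&(abs(t)<30)&(Z>122)&(Z<140); print('hook t,z',h.sum(),np.median(t[h]),np.polyfit(r[h],t[h],1),np.percentile(Z[h],95))
    h=(r>120)&(r<145)&(abs(t)<20)&(Z>120); print('tip',h.sum(),h.sum() and (np.percentile(r[h],[2,50,98]),np.percentile(t[h],50),Z[h].max()))
    c.append(im)
cv2.imwrite('pics/c4.png',np.vstack([cv2.resize(c[0][120:300,310:490],(400,400))[:300],cv2.resize(c[1][110:260,160:310],(400,400))[:300]])[:,:,::-1])
```

```text
[455.75498177 154.18067636 182.2361228 ] [-3.70510666e-06  9.97254473e-01  7.40458457e-02  8.53368184e-04] 11.55
scene 75 100 68 (array([166.1, 168.6, 197.4]), array([-21.6,  11.6,  27.1]), array([85.4, 99.5]))
scene 100 120 264 (array([166.4, 178.5, 201.8]), array([-23.4,   1.3,  27.2]), array([101. , 117.8]))
scene 120 150 69 (array([178.1, 182.3, 190.8]), array([-24.1,  19.3,  27.7]), array([120.8, 148.6]))
scene 160 175 53 (array([175.4, 180.2, 189.3]), array([-24. ,  17.5,  27. ]), array([161.2, 174.6]))
hook t,z 99 0.6679244554980119 [ 0.00650379 -0.28866009] 134.75955344270434
tip 336 (array([124.94137478, 142.42929375, 144.90452546]), np.float64(0.018354653174080582), np.float64(457.4093694725353))
top 75 100 19 (array([169.5, 184.3, 201.5]), array([19.8, 28. , 28.8]), array([88. , 98.8]))
top 100 120 53 (array([168.8, 171.9, 204.5]), array([-7.7,  6.2, 27.6]), array([106.9, 118.2]))
top 120 150 0 False
top 160 175 0 False
hook t,z 141 1.0942577987101423 [0.0027499  0.63885093] 135.99552786396237
tip 96 (array([120.6110179 , 142.47349521, 144.89502137]), np.float64(0.3946385668335335), np.float64(455.907769231848))
```

View pics/c4.png

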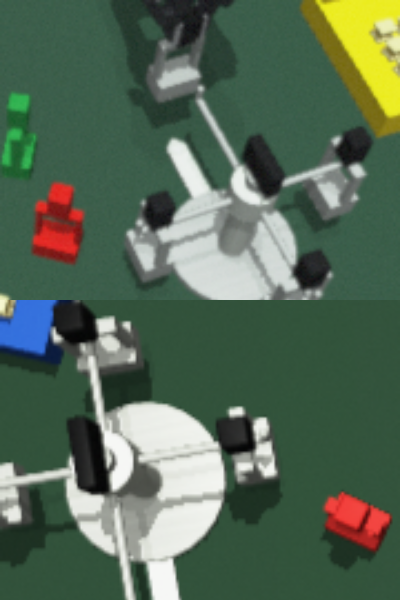

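The gauge sits outside the hook tip and is lined up with it laterally to within about 1 mm, with the foot below the arm and the window spanning the tip. I'll slide it in.

Request:
step_arm(
  plan="1 -0.1 0 0 0; 2 -0.1 0 0 0; 3 -0.1 0 0 0; 4 -0.1 0 0 0; 5 -0.1 0 0 0; 6 -0.1 0 0 0; 6.8 -0.1 0 0 0; 7.2 -0.1 0 0 0; 7.2 -0.1 0 0 0; 7.2 -0.1 0 0 0",
)

```text
time_s: 12.65
eef_pos: [526.1, 165.9, 181.2]
ee_rot: [0.0, 0.997, 0.074, -0.0]
force: [0.3, 0.1, -4.1]
grip_width: 0.274
```

Request:
step_arm(
  plan="0 0 0.5 0 0; 0 0 1 0 0; 0 0 1.5 0 0; 0 0 2 0 0; 0 0 2.4 0 0; 0 0 2.6 0 0; 0 0 2.6 0 0; 0 0 2.6 0 0",
)

```text
time_s: 13.45
eef_pos: [526.4, 166.0, 155.4]
ee_rot: [-0.0, 0.997, 0.074, 0.0]
force: [0.2, 0.7, -3.3]
grip_width: 0.27
```

Run:
```python
from m import *
s=readout.sense(); print(s['eef_pos'],s['ee_rot'],s['force'],s['time_s'])
c=[]
for n in ['scene','wrist']:
    im,d,ci=cap(n); W=pts(d,ci); X,Y,Z=W[...,0],W[...,1],W[...,2]
    dx,dy=X-637.7,Y-182.3; a=np.radians(-171.5); r=dx*np.cos(a)+dy*np.sin(a); t=-dx*np.sin(a)+dy*np.cos(a)
    g=(abs(r-112)<40)&(abs(t)<40)
    for lo,hi in [(50,75),(75,95),(100,120),(125,160)]:
        q=g&(Z>lo)&(Z<hi); print(n,lo,hi,q.sum(),q.sum()>3 and (np.percentile(r[q],[2,50,98]).round(1),np.percentile(t[q],[2,50,98]).round(1),np.percentile(Z[q],[2,98]).round(1)))
    c.append(im)
cv2.imwrite('pics/c5.png',np.hstack([cv2.resize(c[0][130:280,330:480],(400,400)),cv2.resize(c[1][:,120:520],(400,400))])[:,:,::-1])
```

```text
[526.39001883 165.95510851 155.42680969] [-5.14195233e-06  9.97242925e-01  7.42060172e-02  1.24755946e-04] [ 0.15318476  0.68912444 -3.3173254 ] 13.45
scene 50 75 75 (array([ 94.4,  97.3, 129.5]), array([-22. ,  15.3,  26.5]), array([58.6, 73.6]))
scene 75 95 218 (array([ 95. , 107.6, 129.8]), array([-24.3,   4. ,  26. ]), array([76.5, 92.7]))
scene 100 120 42 (array([106.6, 110.2, 120.4]), array([-26.1, -20. ,  25.9]), array([100.6, 118.8]))
scene 125 160 137 (array([ 76.1, 106.3, 118.5]), array([-24.6,   2.5,  26.1]), array([126. , 159.6]))
wrist 50 75 305 (array([96. , 96.4, 96.8]), array([-25.1,   5.5,  24. ]), array([61. , 74.8]))
wrist 75 95 3001 (array([ 96.2, 108.6, 129.9]), array([-24.7,   4.5,  23.5]), array([77.4, 91.9]))
wrist 100 120 376 (array([107.9, 108.6, 119.3]), array([-26.4, -20.6,  24.9]), array([100.5, 119.8]))
wrist 125 160 2286 (array([ 73.4, 102.4, 111.3]), array([-25.7,  -1.3,  24.2]), array([127.6, 159.2]))
```

View pics/c5.png

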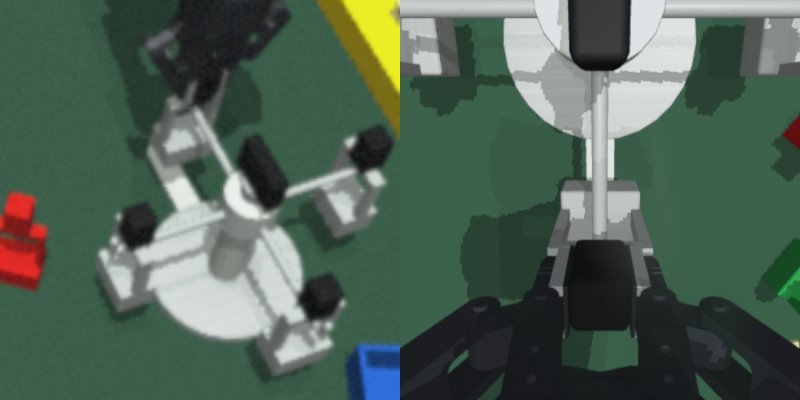

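The rod passes through the window, centred between the posts. I'll lower it gently to contact.

Request:
step_arm(
  plan="0 0 0.1 0 0; 0 0 0.2 0 0; 0 0 0.3 0 0; 0 0 0.35 0 0; 0 0 0.4 0 0; 0 0 0.4 0 0; 0 0 0.4 0 0",
)

```text
time_s: 14.25
eef_pos: [526.3, 165.9, 151.3]
ee_rot: [-0.0, 0.997, 0.074, 0.0]
force: [-0.3, -0.3, -3.9]
grip_width: 0.272
```

Request:
step_arm(
  plan="0 0 0.05 0 0; 0 0 0.1 0 0; 0 0 0.1 0 0; 0 0 0.1 0 0",
)

```text
time_s: 14.65
eef_pos: [526.4, 166.0, 150.6]
ee_rot: [0.0, 0.997, 0.074, 0.0]
force: [-0.6, 0.0, 1.7]
grip_width: 0.275
```

Contact: the force rose from -3.9 to +1.7 N. I'll release slowly.

Request:
step_arm(
  plan="0 0 0 0 24; 0 0 0 0 27; 0 0 0 0 30; 0 0 0 0 34; 0 0 0 0 40; 0 0 0 0 50; 0 0 0 0 60; 0 0 0 0 60; 0 0 0 0 60; 0 0 0 0 60",
  grip_force=20,
)

```text
time_s: 15.65
eef_pos: [526.3, 166.0, 150.3]
ee_rot: [-0.0, 0.997, 0.074, 0.0]
force: [-0.1, 0.2, 0.4]
grip_width: 0.601
```

Request:
step_arm(
  plan="0 0 -1 0 60; 0 0 -2 0 60; 0 0 -4 0 60; 0 0 -7 0 60; 0 0 -11 0 60; -4 0 -13 0 60; -8 0 -13 0 60; -12 0 -13 0 60; -16 0 -13 0 60; -16 0 -13 0 60",
)

```text
time_s: 16.65
eef_pos: [364.9, 142.2, 281.6]
ee_rot: [0.0, 0.997, 0.074, 0.001]
force: [0.9, 0.1, -0.5]
grip_width: 0.602
```

```bash
cat > f.py <<'E'
from m import *
s=readout.sense(); print(s['eef_pos'],s['force'],s['time_s'])
c=[]
for n in ['scene','top']:
    im,d,ci=cap(n); W=pts(d,ci); X,Y,Z=W[...,0],W[...,1],W[...,2]
    dx,dy=X-637.7,Y-182.3; a=np.radians(-171.5); r=dx*np.cos(a)+dy*np.sin(a); t=-dx*np.sin(a)+dy*np.cos(a)
    g=(abs(r-112)<40)&(abs(t)<40)
    for lo,hi in [(58,95),(178,190)]:
        q=g&(Z>lo)&(Z<hi); print(n,lo,hi,q.sum(),q.sum()>3 and (np.percentile(r[q],[2,50,98]).round(1),np.percentile(t[q],[2,50,98]).round(1),np.percentile(Z[q],[2,98]).round(1)))
    h=(r>40)&(r<90)&(abs(t)<30)&(Z>122)&(Z<140); print('hook',ln(W[h]),'plate',ln(W[(r>135)&(r<165)&(abs(t)<35)&(Z<14)&(im.min(-1)>120)]))
    k=(np.hypot(dx,dy)<50)&(Z>198)&(Z<214); print('knob',ln(W[k]))
    c.append(im)
cv2.imwrite('pics/c6.png',np.hstack([cv2.resize(c[0][130:280,330:480],(400,400)),cv2.resize(c[1][100:260,130:290],(400,400))])[:,:,::-1])
E
python3 f.py
```

```text
[364.88699028 142.19283595 281.63408426] [ 0.89791207  0.12955471 -0.46590457] 16.65
scene 58 95 286 (array([ 94.7, 105.6, 130. ]), array([-19.4,   4.4,  25.8]), array([59.6, 89.4]))
scene 178 190 80 (array([101.7, 111.9, 123.7]), array([-11.9,   0.5,  11.1]), array([178.2, 183.5]))
hook (63, array([573.3, 173.3]), 49.6, 8.8, 8.5, 'pca', np.float32(8.9)) plate (13, array([492.6, 153. ]), 23.3, 5.1, 3.1, 'pca', np.float32(0.5))
knob (174, array([638.8, 182.7]), 56.5, 16.8, 6.1, 'pca', np.float32(8.0))
top 58 95 194 (array([ 97.9, 122.2, 132.9]), array([-22.5,  14. ,  26.7]), array([60., 88.]))
top 178 190 127 (array([104.1, 115.2, 126.1]), array([-10.3,   0.9,  12. ]), array([178.7, 184.4]))
hook (86, array([573.4, 172.4]), 49.2, 7.8, 8.1, 'pca', np.float32(-171.5)) plate (92, array([490.3, 160.3]), 27.1, 25.3, 9.4, 'pca', np.float32(-169.9))
knob (223, array([637.1, 181.9]), 55.3, 17.6, 10.7, 'pca', np.float32(-171.2))
```

View pics/c6.png

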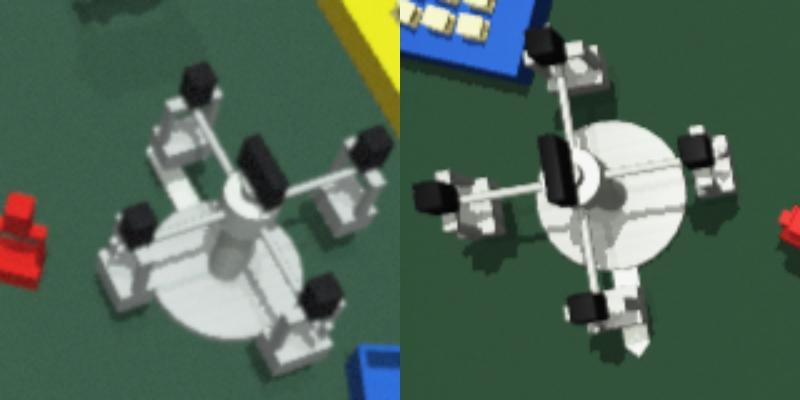

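The gauge hangs upright on the hook over the pointer plate. I'll wait briefly, check again for swing, and hand in.

Request:
step_arm(
  plan="0 0 0 0 60; 0 0 0 0 60; 0 0 0 0 60; 0 0 0 0 60; 0 0 0 0 60; 0 0 0 0 60; 0 0 0 0 60; 0 0 0 0 60; 0 0 0 0 60; 0 0 0 0 60",
)

```text
time_s: 17.75
eef_pos: [368.1, 142.3, 280.3]
ee_rot: [-0.0, 0.997, 0.074, -0.0]
force: [-0.3, 0.3, 0.2]
grip_width: 0.601
```

```bash
python3 f.py && python3 -c "
from rig import workorder; print(workorder.finish_job())"
```

```text
[368.05301377 142.27660651 280.30347395] [-0.33566612  0.31009652  0.16807061] 17.75
scene 58 95 289 (array([ 94.8, 105.7, 129.8]), array([-21.6,   5. ,  26. ]), array([58.9, 90.9]))
scene 178 190 76 (array([101.6, 112.4, 124. ]), array([-11. ,   0.4,  11.2]), array([178.3, 184.4]))
hook (61, array([574.2, 173.3]), 47.5, 9.1, 8.5, 'pca', np.float32(8.6)) plate (14, array([493.6, 152.7]), 21.7, 6.8, 3.5, 'pca', np.float32(-0.0))
knob (173, array([639.5, 182.8]), 55.7, 16.5, 8.6, 'pca', np.float32(7.4))
top 58 95 192 (array([ 97.8, 121.9, 132.9]), array([-22.4,  13.5,  26.8]), array([62. , 88.2]))
top 178 190 128 (array([103.8, 115.2, 126.2]), array([-10.3,   1.1,  12. ]), array([178.4, 184. ]))
hook (87, array([573.5, 172.7]), 49.7, 8.3, 8.6, 'pca', np.float32(-171.2)) plate (92, array([490.4, 160.1]), 27.1, 24.9, 9.7, 'pca', np.float32(-171.7))
knob (225, array([637. , 181.9]), 55.1, 16.8, 9.7, 'pca', np.float32(-171.3))
the job is handed in; nothing more can be done
None
```

The windowed gauge is hanging on the empty hook, the hook is over the pointer plate, and the job is handed in (finished at about 18 s of the 54 s).

- **Turning the stand:** I gripped the knob and turned the head about 72° clockwise before touching the gauge. In the last check the hook pointed at -171.2° and the pointer plate at about -171.7°. Earlier plate readings ranged from -171.2° to -172.1°, so they agree to within about 1°.
- **Hanging the gauge:** I lifted it upright by its grip, slid the window over the hook tip, lowered it until it touched, and let go.
- **Final check:** two measurements about 1 s apart showed no movement beyond measuring noise. The grip centre is about 112–115 mm from the axis and its top about 182–184 mm above the bench, matching the gauges already hanging. The arm was well clear.

**Limits of the checks:** the scene camera's last plate angle was unusable because the hung gauge hides most of the plate, so I relied on the top camera. While gripping the knob there was a sideways force of about 16 N. I eased it before letting go, and the hook angle did not change.

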